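# Fetch the vial from behind the bottles

## Task

The small vial at the back of the white storage tray is hemmed in by the amber bottle, the spray can and the 50 mL tube. Set those three aside, upright on the grey plastic mat, without shifting the vial; then take the vial and lower it gently, upright, into the steel canister, letting go only when you feel it rest on the padding inside (never drop it). Then put the bottle, the can and the tube back upright, each exactly where it stood on the tray.

Things in the scene. Friction and masses are not known exactly. Their poses are not given: they have to be found in the camera images.
- tray: fixed white tray 190 x 200 mm, base top 6 mm above its origin (on the worktop, below the vial's place); x points to its 50 mm high back panel (face at x = +60 mm), side lips 12 mm high (30 mm at the panel), front open. Places (mm): vial near (0,0), bottle (-73,0), can and tube at (0,+50) and (0,-50), either way round. Tray and mat stand left and right of the robot, either way round
- mat: fixed grey plastic mat lying flat, 180 (x) x 280 (y) x 3 mm, empty; origin: centre of its underside
- canister: fixed open steel canister, outside diameter 140 mm, inside 132 mm, rim 80 mm above its origin (centre of the underside, on the worktop). Inside lies firm flat grey padding over the whole floor; its top is anywhere from 15 to 45 mm above the origin, differently each time and not measured
- vial: small amber vial with red screw cap, 26 mm in diameter, 49 mm high (body to 38 mm, above it the cap, 22 mm in diameter), 30 g; origin: centre of its underside, z along its axis, upright at the start
- bottle: amber reagent bottle with red screw cap, 92 mm in diameter, 173 mm high, nearly empty, about 0.3 kg (it can swing in the grip: grip firmly, move smoothly); the cap, 38 mm in diameter, is 152 to 173 mm above the origin and is the place to grip. Origin: centre of its underside, z along its axis. Its sloping shoulders leave no room to grip the lower things beside it
- can: white spray can, 53 mm in diameter to 132 mm, above it the cap, about 40 mm in diameter at its foot, up to 177 mm, which can be gripped from above; 0.3 kg. Origin: centre of its underside, z along its axis
- tube: clear 50 mL tube with blue cap, standing on its skirt; 108 mm high, body 29 mm in diameter: grip that, 30 to 92 mm above the origin (the cap, 34 mm in diameter, is above it); 45 g. Origin: centre of its underside, z along its axis
Not all that is in view belongs to the job. What is shaped like the bottle but purple or yellow is not meant.

How it is judged:
On the way, in this order (a step that is already met when the one before it is completed fails the run):
1. bottle, can and tube all stand released on the mat, the vial still in its place (x of bottle in the frame of mat between -0.09 and 0.09 m and y of bottle in the frame of mat between -0.14 and 0.14 m and z of each of bottle, can, tube in the frame of mat below 0.008 m and linear speed of each of bottle, can, tube below 0.03 m/s and angle between each of bottle, can, tube's own z axis and vertical below 0.12 rad and contact force between the fingers and bottle below 0.1 N and x of can in the frame of mat between -0.09 and 0.09 m and y of can in the frame of mat between -0.14 and 0.14 m and contact force between the fingers and can below 0.1 N and x of tube in the frame of mat between -0.09 and 0.09 m and y of tube in the frame of mat between -0.14 and 0.14 m and contact force between the fingers and tube below 0.1 N and distance of vial from where it was at the start of the episode below 0.02 m), for 0.2 s.
2. the vial stands released in the canister (horizontal distance between vial and canister below 0.056 m and z of vial in the frame of canister between 0.003 and 0.05 m and linear speed of vial below 0.03 m/s and angle between vial's own z axis and vertical below 0.12 rad and contact force between the fingers and vial below 0.1 N), for 0.2 s.
At the end, for the whole second after the job is handed in: Bottle, can and tube each stand upright (within 0.12 rad) within 15 mm of where they stood at the start; the vial stands upright on the padding in the canister; all released and at rest (all of step 2 and distance of each of bottle, can, tube from where it was at the start of the episode below 0.015 m and linear speed of each of bottle, can, tube below 0.03 m/s and angle between each of bottle, can, tube's own z axis and vertical below 0.12 rad and contact force between the fingers and bottle below 0.1 N and contact force between the fingers and can below 0.1 N and contact force between the fingers and tube below 0.1 N); the robot touches nothing.
It fails at once if the bottle, the can, the tube or the vial is tipped over (more than 0.6 rad) (angle between any of bottle, can, tube, vial's own z axis and vertical above 0.6 rad).
It fails at once if the vial is dropped or thrust into the canister (faster than 0.5 m/s below the rim) (horizontal distance between vial and canister below 0.066 m and z of vial in the frame of canister below 0.08 m and linear speed of vial above 0.5 m/s).
It also fails if it takes over 144 s, if anything falls off the work surface, if the arm or the gripper's body presses on something with over 40 N, if the wrist force passes 120 N, or if a joint passes its speed limit or range.

## Robot

A 7-joint arm with a two-finger parallel gripper is mounted at the origin on a cart in front of the work surface, level with it; the furniture and walls round the work are solid. World frame = base frame: x ahead of the robot, y to its left, z up, the work surface at z = 0. Lengths are in m, angles in rad, forces in N, time in s.
With the tool pointing down it reaches from about 0.4 to 0.925 m from the base axis. Payload 5.6 kg.
Tool frame: the origin (TCP) lies midway between the tips of the shut fingers; the grasp point (between the pads) lies 19 mm behind it (manip.pinch_z is the distance from the TCP to the grasp point, in m); z points along the fingers, y is the line along which they close (so a half turn about z gives the same grasp; the last joint's range is limited). The gripper opens to 85 mm and grips with 20 to 120 N. Pads are 22 mm wide; open, the fingers measure 114 mm over their backs; the gripper's body (76 mm by 85 mm) begins 54 mm behind the grasp point. The pads swing forward as they close: fully open they stand 13 mm farther back than shut.
Start: joints at [-1.373, 0.468, -0.012, 1.603, 0.006, 1.071, -0.056], TCP at [0.155, 0.631, 0.231] pointing down, gripper open.
Joint ranges: [-2.53, 2.53], [-0.31, 2.02], [-1.57, 1.55], [0.28, 2.44], [-1.29, 4.43], [0.15, 1.84], [-2.92, 2.92]. Speed limits (rad/s): [2.57, 2.57, 3.14, 3.14, 3.14, 3.14, 3.14].

## Interface

Orientations are given as a unit quaternion [w, x, y, z].
In Python, from rig import manip gives the robot as it stands.
- The arm moves only by the shell command python3 -m jog 'ROWS' [OPENING]. ROWS is JSON, one flat list of numbers, 4 for each row, row after row: the shift along the tool's x, y, z in m, then the turn about the tool's z in rad. In form: [x, y, z, spin, x, y, z, spin, ...]. A call has 1 to 10 rows; each row is the pose to reach, as a shift and turn from the pose commanded when the call began, along the tool's axes at that moment; what a row does not reach only later rows make up. A row lasts 1/8 s, in which the tool goes at most 62.5 mm and 10.7 degrees, less where a joint would pass 70% of its speed; a pose out of reach is approached as far as the arm can. A call with a gripper value outside its range is refused whole. OPENING is the finger opening in m, from 0 to 0.0854, set as the call begins (- or left out, the last holds). The fingers move at their own pace and stop on an object; the grip force is fixed at half the most. Time passes only in rows, so rows that repeat a pose let the fingers close. It gives the time, the measured TCP pose, the force, the opening and the grip force at its end, in the units of the state.
- manip.sense(): the state, without advancing time (a new reading comes with each control period).
- manip.capture(name): name is "scene" or "top"; returns a dict with "frame" (384x512x3 uint8, red, green, blue), "intrinsics" (3x3 intrinsics, pixels), "R" (3x3) and "t" (3): a world point X has camera coordinates R X + t. Camera axes: x right, y down, z forward; pixel columns grow to the right and rows downward; lengths in m; the calibration is good to about 2 mm. A picture is of the moment at which its call begins. There is no depth.
- manip.sign_off(): hands the job in; it is judged then, once.
Trained networks look in a picture, given as the dict that the camera call returned (one of the last four; its "shot" number tells which), for a name from the list of things; names that differ only in an ending like _2 or _b are one class to them, and where a whole thing is asked for, a point or a joint stands for the part that bears it (a point fixed in the world has none). Each returns a list of dicts, best first, with "conf" (0 to 1); they miss things now and then, are a little off and sometimes report something else, mostly with a low value. They report only what shows in the picture. A call takes as long as a camera call. They do not tell look-alikes from the thing itself.
- manip.boxes_of(picture, target): "position" ([row, column] in pixels, amid what is visible of it).
The state is a dict: "t": time; "q": joint angles; "qd": joint speeds; "effort": joint torques, N m; "ee_pos": TCP position; "orientation": TCP orientation; "ft_force": force on the tool from outside, world axes, zero at the start; "moment": the same for the moment, N m; "finger_gap": opening from 0.0 (shut) to 1.0 (fully open); "grasp_force": force on a finger pad.
Only numpy, scipy, OpenCV 4.12 (cv2) and the standard library are available. Lean on these libraries where they do the work, as an engineer would, in place of code of your own. Each camera call takes 0.05 s, during which the arm holds its last target. There are 200 camera calls.

## Working session

There is one attempt and no reset: what is moved stays moved. The work goes in short steps, Python scripts to look and compute and a shell command to move; the robot and the scene stay as the last step left them, time stands still between calls to the robot, and variables do not carry over. Pictures are saved under pics/ and viewed, at most 14 in all, crops included, and the job is handed in when it is done.

```bash
ls; mkdir -p pics
python3 - <<'E'
from rig import manip
import cv2,numpy as np
s=manip.sense(); print({k:np.round(v,3).tolist() for k,v in s.items()}, manip.pinch_z)
for n in("scene","top"):
    p=manip.capture(n); cv2.imwrite(f"pics/{n}0.png",p["frame"][:,:,::-1])
    print(n,p.keys(),np.round(p["intrinsics"],1).tolist(),np.round(p["R"],3).tolist(),np.round(p["t"],3).tolist())
    for o in("tray","mat","canister","vial","bottle","can","tube"):
        print(o,[(np.round(d["position"],1).tolist(),round(d["conf"],2)) for d in manip.boxes_of(p,o)[:4]])
E
```

```text
pics
{'t': 0.0, 'q': [-1.373, 0.468, -0.012, 1.604, 0.006, 1.071, -0.056], 'qd': [-0.002, -0.001, -0.001, -0.0, -0.0, 0.0, 0.001], 'effort': [0.0, -53.24, 0.021, -25.13, 0.011, 0.008, -0.0], 'ee_pos': [0.155, 0.631, 0.23], 'orientation': [-0.0, 0.12, 0.993, -0.001], 'ft_force': [0.805, -0.098, 0.079], 'moment': [0.058, 0.068, -0.024], 'grasp_force': 0.0, 'finger_gap': 1.003} 0.0187
scene dict_keys(['frame', 'intrinsics', 'R', 't', 'shot']) [[424.9, 0.0, 253.8], [0.0, 424.9, 195.2], [0.0, 0.0, 1.0]] [[-0.901, -0.433, -0.002], [-0.284, 0.595, -0.752], [0.327, -0.677, -0.659]] [0.544, 0.16, 1.175]
tray [([267.0, 228.0], 0.56)]
mat [([161.4, 327.3], 0.96)]
canister [([197.7, 280.0], 0.74)]
vial [([199.8, 280.9], 0.55), ([249.1, 230.3], 0.54)]
bottle [([318.2, 293.9], 0.95), ([149.3, 190.7], 0.89), ([209.0, 184.4], 0.8), ([254.0, 251.5], 0.65)]
can [([212.9, 240.8], 0.92)]
tube [([250.4, 218.4], 0.73)]
top dict_keys(['frame', 'intrinsics', 'R', 't', 'shot']) [[493.4, 0.0, 260.1], [0.0, 493.4, 199.4], [0.0, 0.0, 1.0]] [[0.064, -0.998, -0.003], [-0.97, -0.061, -0.235], [0.234, 0.018, -0.972]] [0.02, 0.585, 1.689]
tray [([216.4, 202.6], 0.56)]
mat [([214.9, 205.0], 0.66), ([243.4, 351.0], 0.59)]
canister [([236.7, 272.3], 0.7)]
vial [([207.8, 201.8], 0.63), ([228.9, 195.4], 0.45), ([241.9, 352.8], 0.19)]
bottle [([229.8, 194.5], 0.91), ([161.7, 218.3], 0.9), ([133.8, 287.1], 0.82), ([273.0, 153.1], 0.73)]
can [([208.8, 212.9], 0.79)]
tube [([199.7, 185.1], 0.65)]
```

View pics/scene0.png

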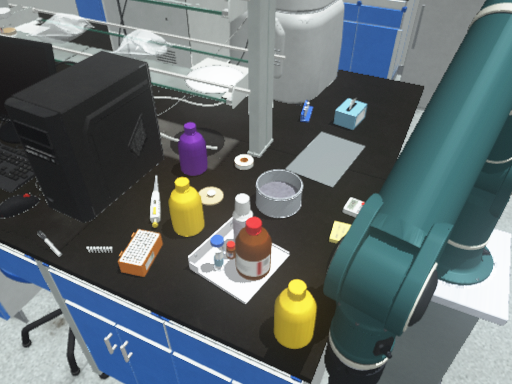

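View pics/top0.png

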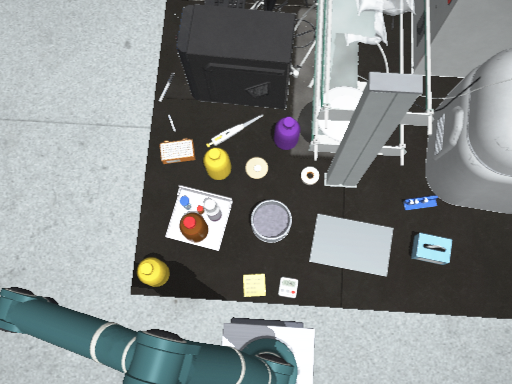

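The scene view shows the tray with the amber bottle (red cap at col 254, row 224), can (242, 203), tube (217, 241) and vial (231, 246). The canister is at (279, 193), the mat at (327, 158), and a column stands behind the mat. In the top view the tray is at (198, 218), the canister at (271, 221) and the mat at (352, 244). I'll zoom in on both tray areas.

Run:
```python
import cv2,numpy as np
a=cv2.imread("pics/scene0.png")[185:310,180:300]; b=cv2.imread("pics/top0.png")[180:255,160:240]
a=cv2.resize(a,None,fx=4,fy=4,interpolation=cv2.INTER_CUBIC)
b=cv2.resize(b,None,fx=4,fy=4,interpolation=cv2.INTER_CUBIC)
o=np.zeros((500,800,3),np.uint8);o[:500,:480]=a;o[:300,480:800]=b
cv2.imwrite("pics/z0.png",o)
```

```text
(no output)
```

View pics/z0.png

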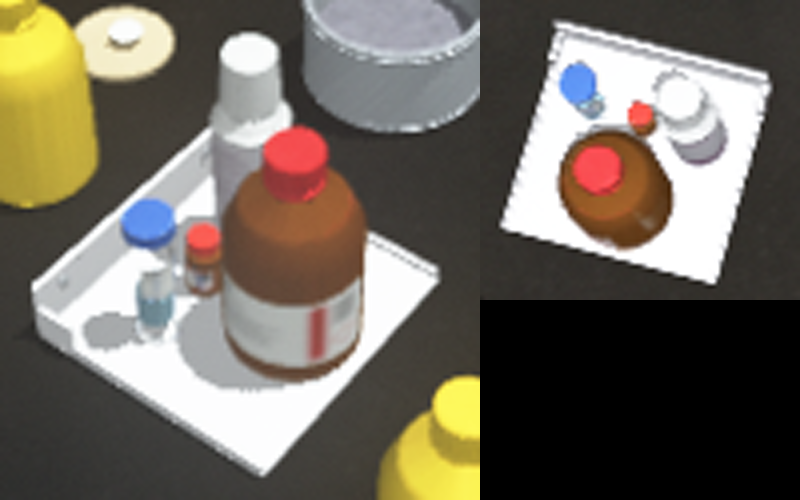

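The zoom shows cap tops at these pixels (col, row):

| Thing | Scene | Top |
|---|---|---|
| Bottle | (254, 222) | (189.5, 222) |
| Can | (242.5, 198.5) | (211, 204) |
| Tube | (217, 240) | (184, 200) |
| Vial | (230.7, 244) | (200, 209) |

Next I'll triangulate by fitting the projected caps to the colour blobs.

```bash
cat > h.py <<'E'
import cv2,numpy as np
from scipy.optimize import least_squares
from rig import manip
def proj(p,X):
    c=np.atleast_2d(X)@np.array(p["R"]).T+np.array(p["t"]); c=c@np.array(p["intrinsics"]).T
    return c[:,:2]/c[:,2:]
def tri(ps,uv):
    f=lambda X: np.concatenate([proj(p,X)[0]-u for p,u in zip(ps,uv)])
    r=least_squares(f,[.6,.2,.1]); return r.x,np.sqrt(2*r.cost)
def ray(p,uv,z):   # pixel (col,row) at height z
    f=lambda a: proj(p,[a[0],a[1],z])[0]-uv
    return least_squares(f,[.6,.1]).x
A=np.linspace(0,2*np.pi,40)
def hullc(p,X,r0,r1,h):  # centroid of cap silhouette; X centre of top
    P=[[X[0]+r*np.cos(a),X[1]+r*np.sin(a),X[2]-d] for r,d in((r0,0),(r1,h)) for a in A]
    m=cv2.moments(cv2.convexHull(proj(p,P).astype(np.float32))); return np.array([m["m10"],m["m01"]])/m["m00"]
def blob(p,lo,hi,near,rad=14):
    h=cv2.cvtColor(p["frame"],cv2.COLOR_RGB2HSV); h=h.copy(); h[...,0]=(h[...,0].astype(int)+90)%180  # red at 90
    m=cv2.inRange(h,np.array(lo),np.array(hi)); yy,xx=np.nonzero(m); k=np.hypot(xx-near[0],yy-near[1])<rad
    return np.array([xx[k].mean(),yy[k].mean()]),k.sum()
RED=((85,170,120),(94,255,255)); BLUE=((15,120,90),(37,255,255))
def cap(ps,cs,r0,r1,h):
    f=lambda X: np.concatenate([hullc(p,X,r0,r1,h)-u for p,u in zip(ps,cs)])
    r=least_squares(f,[.6,.3,.1]); return r.x,np.sqrt(2*r.cost)
E
python3 - <<'E'
from h import *
ps=[manip.capture("scene"),manip.capture("top")]
np.set_printoptions(precision=4,suppress=True)
for n,c,nr,d in(("bottle",RED,[(254,224),(189.5,222)],(.019,.019,.021)),("vial",RED,[(231,245),(200,209)],(.011,.011,.011)),("tube",BLUE,[(217,241),(184,200)],(.017,.017,.016))):
    b=[blob(p,*c,q,14 if n=="bottle" else 9) for p,q in zip(ps,nr)]
    print(n,b,cap(ps,[x[0] for x in b],*d))
print("can",tri(ps,[(242.5,198.5),(211,204.25)]), ray(ps[0],(242.5,198.5),.183),ray(ps[1],(211,204.25),.183))
# mat, by top/scene grey
print("mat corners top", [ray(ps[1],q,.003) for q in((319,214),(394,225),(386,276),(310,262))], "net",ray(ps[1],(351,243.4),.003),ray(ps[0],(327.3,161.4),.003))
print("tray front corners z=.012", [ray(ps[1],q,.012) for q in((165.7,237),(219.2,250.5))], "panel top", [ray(ps[1],q,.05) for q in((179,186.5),(232,199))])
print("canister rim",ray(ps[1],(271.5,220.5),.08),ray(ps[0],(279,185.5),.08))
print("yellow A cap",tri(ps,[(181,184),(217,162)]),"yellow2",tri(ps,[(297,288),(150,270)]))
print("post base",ray(ps[0],(258,153),0),ray(ps[0],(249,153),0),ray(ps[0],(271,150),0),"TCP px",proj(ps[0],manip.sense()["ee_pos"]))
i=ps[0]["frame"][120:220,240:380,::-1]; j=ps[1]["frame"][170:290,240:400,::-1]
o=np.zeros((480,800,3),np.uint8)
i=cv2.resize(i,None,fx=3,fy=3);j=cv2.resize(j,None,fx=2.3,fy=2.3);o[:300,:420]=i;o[:j.shape[0],422:422+j.shape[1]]=j
cv2.imwrite("pics/z1.png",o)
E
```

```text
bottle [(array([254.2282, 223.6107]), np.int64(149)), (array([189.0424, 222.0678]), np.int64(118))] (array([0.4649, 0.2856, 0.1833]), np.float64(0.1666892372970229))
vial [(array([230.7143, 244.6429]), np.int64(14)), (array([199.6667, 207.7222]), np.int64(18))] (array([0.5417, 0.2724, 0.0538]), np.float64(0.4442582382813787))
tube [(array([216.8033, 240.4918]), np.int64(122)), (array([184.1642, 200.5075]), np.int64(67))] (array([0.5524, 0.3207, 0.1146]), np.float64(0.06907522217877836))
can (array([0.5302, 0.2181, 0.1739]), np.float64(0.034911576840729076)) [0.5255 0.2272] [0.5281 0.217 ]
mat corners top [array([ 0.5569, -0.1608]), array([ 0.5332, -0.4356]), array([ 0.3462, -0.4072]), array([ 0.3788, -0.1349])] net [ 0.4555 -0.2803] [ 0.4397 -0.2541]
tray front corners z=.012 [array([0.4348, 0.3906]), array([0.3982, 0.1932])] panel top [array([0.6165, 0.3547]), array([0.5821, 0.1591])]
canister rim [0.5063 0.0126] [0.5073 0.0257]
yellow A cap (array([0.7038, 0.2199, 0.1565]), np.float64(7.27326226141251)) yellow2 (array([0.3061, 0.402 , 0.1523]), np.float64(1.6376031774182604))
post base [ 0.6822 -0.199 ] [ 0.7115 -0.185 ] [ 0.6474 -0.2362] TCP px [[339.5298 404.1392]]
```

View pics/z1.png

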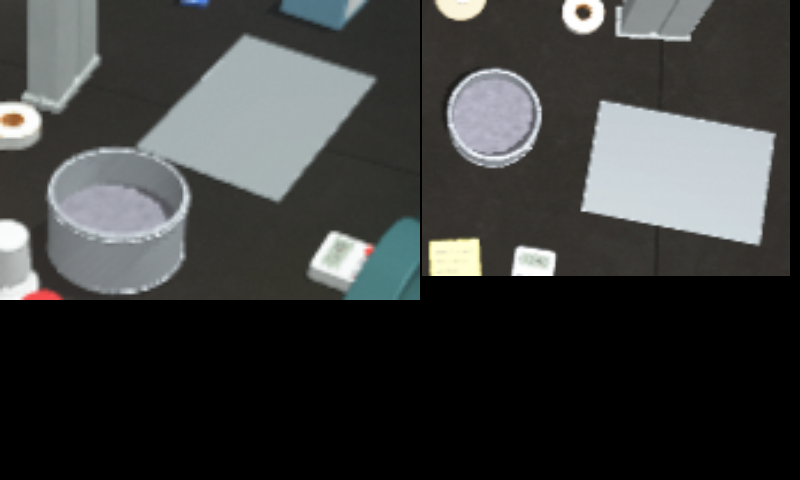

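The mat is a grey quadrilateral and the canister rim is clear in both views, but my hand-picked rays differ by about 1 cm. I'll check with triangulated mat corners and a model overlay.

Run:
```python
from h import *
np.set_printoptions(precision=4,suppress=True)
ps=[manip.capture("scene"),manip.capture("top")]
def quad(p,c):
    f=cv2.GaussianBlur(p["frame"],(3,3),0).astype(np.int16); ref=f[c[1],c[0]]
    m=(np.abs(f-ref).max(2)<38).astype(np.uint8); n,l,st,_=cv2.connectedComponentsWithStats(m)
    k=(l==l[c[1],c[0]]).astype(np.uint8); cn=max(cv2.findContours(k,0,1)[0],key=cv2.contourArea)
    e=cv2.approxPolyDP(cv2.convexHull(cn),6,True)[:,0]; return k.sum(),e
Q=[quad(ps[0],(328,158)),quad(ps[1],(352,244))]
for q in Q: print(q[0],q[1].tolist())
for p,q in zip(ps,Q): 
    for u in q[1]: print(ray(p,u.astype(float),.003))
yaw=-.184; print("canister tri",tri(ps,[(279.3,184.7),(271,218.6)]))
def circ(X,r): return [[X[0]+r*np.cos(a),X[1]+r*np.sin(a),X[2]] for a in A]
big=[]
S=4
can=(.5290,.2190); cyl=(.5063,.0126)
for p,(x0,y0,w,h) in zip(ps,((180,150,130,145),(150,180,140,80))):
    im=cv2.resize(np.ascontiguousarray(p["frame"][y0:y0+h,x0:x0+w,::-1]),None,fx=S if w==130 else 2.8,fy=S if w==130 else 2.8,interpolation=cv2.INTER_CUBIC); s=S if w==130 else 2.8
    for X,r,c in(((*cyl,.08),.07,(0,255,255)),((*cyl,.0),.07,(0,255,0)),((*can,.006),.0265,(255,0,255)),((*can,.138),.0265,(255,0,0)),((*can,.183),.015,(0,0,255)),((.4649,.2856,.006),.046,(0,255,0)),((.5417,.2724,.006),.013,(0,255,0)),((.5524,.3207,.006),.0145,(0,255,0))):
        q=((proj(p,circ(X,r))-(x0,y0)+.5)*s).astype(int); cv2.polylines(im,[q],True,c,1)
    big.append(im)
H=max(b.shape[0] for b in big); W=sum(b.shape[1] for b in big); print(W,H)
o=np.zeros((580,912,3),np.uint8); o[:big[0].shape[0],:520]=big[0]; o[:big[1].shape[0],520:520+big[1].shape[1]]=big[1]
cv2.imwrite("pics/z2.png",o[:,:800])
cv2.imwrite("pics/z2.png",cv2.resize(o,(798,508),interpolation=cv2.INTER_AREA))
```

```text
3350 [[363, 146], [333, 185], [288, 216], [258, 191], [261, 174], [322, 132]]
3674 [[391, 228], [385, 275], [310, 261], [319, 214]]
[ 0.3512 -0.4007]
[ 0.3821 -0.1387]
[0.46   0.0601]
[ 0.5911 -0.0056]
[ 0.6195 -0.0897]
[ 0.5174 -0.4255]
[ 0.5213 -0.4247]
[ 0.3496 -0.4036]
[ 0.3824 -0.1347]
[ 0.5569 -0.1608]
canister tri (array([0.5124, 0.0143, 0.0732]), np.float64(0.7387945881952115))
912 580
```

View pics/z2.png

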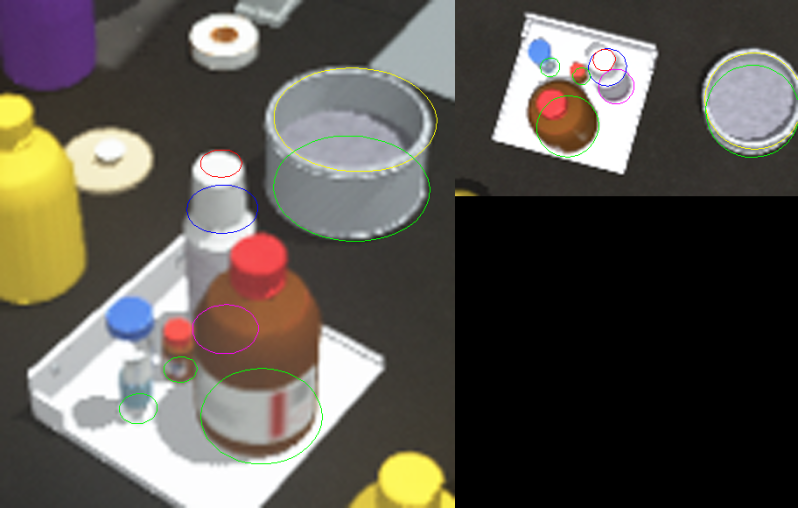

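The overlay agrees within 1–2 px: canister at about (0.511, 0.015), bottle at (0.465, 0.286), and the can, vial and tube bases where expected. The tray is turned by about -10.5°, nearly in line with the tool, and the mat centre is at about (0.4545, -0.283) with yaw -0.149. I'll keep the tool yaw.

```bash
cat > d.py <<'E'
import sys,numpy as np
from rig import manip
from scipy.spatial.transform import Rotation as R
s=manip.sense(); w,x,y,z=s["orientation"]; M=R.from_quat([x,y,z,w]).as_matrix()
print("t",round(s["t"],2),"pos",np.round(s["ee_pos"],4),"q",np.round(s["q"],2),"F",np.round(s["ft_force"],1),"yaxis",np.round(M[:,1],3))
p=np.array(s["ee_pos"])
for a in sys.argv[1:]:
    g=np.array([float(v) for v in a.split(",")]); print(a,"tool shift mm",np.round(1000*M.T@(g-p),1)); p=g
E
python3 d.py .155,.631,.27 .465,.2855,.27 .465,.2855,.148
```

```text
t 1.0 pos [0.1551 0.6312 0.2313] q [-1.37  0.47 -0.01  1.6   0.01  1.07 -0.06] F [ 0.7  0.5 -1.2] yaxis [0.239 0.971 0.   ]
.155,.631,.27 tool shift mm [  0.   -0.3 -38.7]
.465,.2855,.27 tool shift mm [-383.5 -261.6    0. ]
.465,.2855,.148 tool shift mm [  0.  -0. 122.]
```

```bash
python3 -m jog '[-0.015,-0.010,-0.02,0,-0.06,-0.04,-0.039,0,-0.11,-0.075,-0.039,0,-0.16,-0.109,-0.039,0,-0.21,-0.143,-0.039,0,-0.26,-0.177,-0.039,0,-0.31,-0.211,-0.039,0,-0.35,-0.239,-0.039,0,-0.378,-0.258,-0.039,0,-0.3835,-0.262,-0.039,0]' 0.065; python3 d.py .465,.2855,.16
```

```text
t: 2.25
ee_pos: [0.4671, 0.282, 0.2719]
orientation: [0.001, 0.123, 0.992, 0.0]
ft_force: [0.3, 0.4, 0.7]
finger_gap: 0.76
grasp_force: 0.0
t 2.25 pos [0.4671 0.282  0.2719] q [-0.77  0.25  0.2   1.83 -0.05  1.07  0.77] F [0.3 0.4 0.7] yaxis [0.244 0.97  0.001]
.465,.2855,.16 tool shift mm [  3.1   2.7 111.9]
```

```bash
python3 -m jog '[0,0,0,0,0,0,0,0]'; python3 -m jog '[0,0,0.02,0,0,0,0.05,0,0,0,0.075,0,0,0,0.095,0,0,0,0.108,0,0,0,0.113,0,0,0,0.117,0,0,0,0.120,0,0,0,0.120,0]'
python3 - <<'E'
from h import *
o=[]
for n,(x0,y0,w,h) in(("scene",(190,170,130,110)),("top",(150,170,100,100))):
    f=manip.capture(n)["frame"][y0:y0+h,x0:x0+w,::-1]; o.append(cv2.resize(f,(400,400*h//w if h<w else 400))[:338])
cv2.imwrite("pics/g1.png",np.hstack(o))
E
```

```text
t: 2.5
ee_pos: [0.464, 0.2866, 0.2706]
orientation: [-0.0, 0.119, 0.993, 0.0]
ft_force: [0.3, 0.2, -0.0]
finger_gap: 0.762
grasp_force: 0.0
t: 3.62
ee_pos: [0.4651, 0.2854, 0.1505]
orientation: [0.0, 0.12, 0.993, 0.0]
ft_force: [0.2, 0.0, 1.2]
finger_gap: 0.76
grasp_force: 0.0
```

View pics/g1.png

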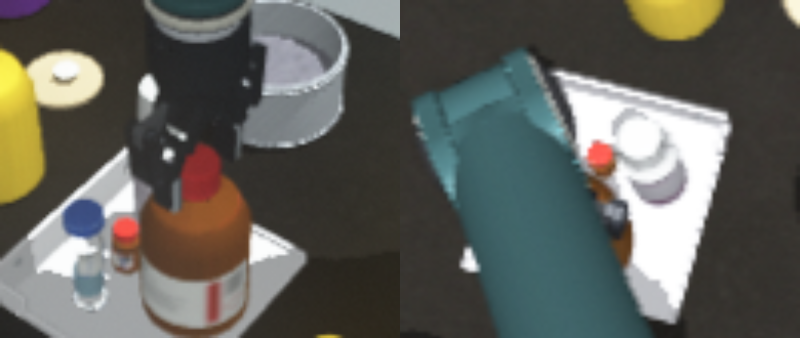

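The scene view shows the fingers straddling the red bottle cap (about (200, 170) in the crop), clear of the can. I'll close and make a small test lift.

```bash
python3 -m jog '[0,0,0,0,0,0,0,0,0,0,0,0,0,0,0,0,0,0,0,0,0,0,0,0]' 0.02; python3 -m jog '[0,0,-0.003,0,0,0,-0.01,0,0,0,-0.02,0,0,0,-0.02,0]'
```

```text
t: 4.47
ee_pos: [0.4653, 0.2855, 0.1509]
orientation: [0.0, 0.12, 0.993, 0.0]
ft_force: [-0.5, -0.2, 5.0]
finger_gap: 0.423
grasp_force: 58.7
t: 4.97
ee_pos: [0.4656, 0.2857, 0.1714]
orientation: [0.001, 0.12, 0.993, 0.001]
ft_force: [0.2, 0.0, -2.4]
finger_gap: 0.43
grasp_force: 58.6
```

```bash
python3 -m jog '[0,0,-0.01,0,0.002,0,-0.03,0,0.008,-0.002,-0.055,0,0.018,-0.004,-0.08,0,0.028,-0.007,-0.098,0,0.038,-0.009,-0.108,0,0.0437,-0.0107,-0.11,0,0.0437,-0.0107,-0.11,0]'; python3 d.py .42,.2855,.28 .412,-.3626,.28
```

```text
t: 5.98
ee_pos: [0.4193, 0.2852, 0.2798]
orientation: [-0.0, 0.12, 0.993, -0.0]
ft_force: [1.0, 0.4, -2.4]
finger_gap: 0.427
grasp_force: 58.8
t 5.97 pos [0.4193 0.2852 0.2798] q [-0.82  0.17  0.18  1.9  -0.03  1.07  0.7 ] F [ 1.   0.4 -2.4] yaxis [ 0.238  0.971 -0.001]
.42,.2855,.28 tool shift mm [-0.6  0.4 -0.2]
.412,-.3626,.28 tool shift mm [-1.464e+02 -6.314e+02  3.000e-01]
```

```bash
python3 -m jog '[-0.002,-0.008,0,0,-0.006,-0.027,0,0,-0.013,-0.055,0,0,-0.021,-0.09,0,0,-0.030,-0.130,0,0,-0.039,-0.170,0,0,-0.049,-0.210,0,0,-0.058,-0.250,0,0,-0.067,-0.290,0,0,-0.077,-0.330,0,0]'; python3 -m jog '[-0.009,-0.04,0,0,-0.019,-0.08,0,0,-0.028,-0.12,0,0,-0.037,-0.16,0,0,-0.046,-0.20,0,0,-0.055,-0.235,0,0,-0.061,-0.265,0,0,-0.066,-0.285,0,0,-0.069,-0.297,0,0,-0.0695,-0.301,0,0]'; python3 -m jog '[0,0,0,0,0,0,0,0]'; python3 d.py .412,-.3626,.15
```

```text
t: 7.22
ee_pos: [0.415, -0.0561, 0.2802]
orientation: [-0.0, 0.121, 0.993, 0.0]
ft_force: [0.2, 0.3, -2.8]
finger_gap: 0.42
grasp_force: 58.9
t: 8.48
ee_pos: [0.4109, -0.363, 0.2801]
orientation: [-0.0, 0.121, 0.993, 0.0]
ft_force: [0.3, -0.2, -2.5]
finger_gap: 0.421
grasp_force: 58.9
t: 8.72
ee_pos: [0.4119, -0.3615, 0.2802]
orientation: [0.0, 0.12, 0.993, 0.0]
ft_force: [0.1, -0.2, -3.0]
finger_gap: 0.426
grasp_force: 58.9
t 8.72 pos [ 0.4119 -0.3615  0.2802] q [ 0.03  0.29  0.77  1.84 -0.22  1.1   2.21] F [ 0.1 -0.2 -3. ] yaxis [0.237 0.971 0.001]
.412,-.3626,.15 tool shift mm [ -0.3  -1.1 130.2]
```

```bash
python3 -m jog '[0,0,0.01,0,0,0,0.03,0,0,0,0.055,0,0,0,0.08,0,0,0,0.1,0,0,0,0.113,0,0,0,0.121,0,0,0,0.126,0,0,0,0.129,0,0,0,0.130,0]'; python3 -m jog '[0,0,0.001,0,0,0,0.002,0,0,0,0.003,0,0,0,0.003,0]'
```

```text
t: 9.98
ee_pos: [0.4119, -0.3625, 0.1505]
orientation: [0.0, 0.12, 0.993, -0.0]
ft_force: [0.9, 0.2, -2.6]
finger_gap: 0.422
grasp_force: 58.9
t: 10.48
ee_pos: [0.4122, -0.3626, 0.148]
orientation: [0.001, 0.12, 0.993, -0.0]
ft_force: [0.8, 2.3, 4.9]
finger_gap: 0.423
grasp_force: 59.9
```

Contact with the mat is felt (Fz went from -2.6 to +4.9 N). I'll release, rise, and work out the can shift.

```bash
python3 -m jog '[0,0,0,0,0,0,0,0,0,0,0,0]' 0.07; python3 -m jog '[0,0,-0.02,0,0,0,-0.06,0,0,0,-0.1,0,0,0,-0.12,0,0,0,-0.122,0]'; python3 d.py .4121,-.3626,.27 .529,.219,.27 .529,.219,.143
python3 - <<'E'
from h import *
np.set_printoptions(precision=4,suppress=True)
ps=[manip.capture("scene"),manip.capture("top")]
for n in("bottle","can","tube"):
    print(n,[[(np.round(d["position"][::-1],1).tolist(),round(d["conf"],2)) for d in manip.boxes_of(p,n)[:4]] for p in ps])
o=[]
for p,(x0,y0,w,h) in zip(ps,((190,110,200,170),(160,170,240,130))):
    f=p["frame"][y0:y0+h,x0:x0+w,::-1]; o.append(cv2.resize(f,(400,400*h//w)))
o[1]=cv2.copyMakeBorder(o[1],0,o[0].shape[0]-o[1].shape[0],0,0,0)
cv2.imwrite("pics/g2.png",np.hstack(o))
E
```

```text
t: 10.85
ee_pos: [0.4117, -0.3624, 0.1472]
orientation: [-0.0, 0.12, 0.993, -0.0]
ft_force: [-0.2, -0.1, 0.6]
finger_gap: 0.821
grasp_force: 0.0
t: 11.48
ee_pos: [0.4124, -0.3632, 0.2717]
orientation: [0.002, 0.12, 0.993, -0.001]
ft_force: [0.6, -0.7, -0.4]
finger_gap: 0.818
grasp_force: 0.0
t 11.47 pos [ 0.4124 -0.3632  0.2717] q [ 0.03  0.3   0.78  1.85 -0.24  1.08  2.23] F [ 0.6 -0.7 -0.4] yaxis [ 0.239  0.971 -0.001]
.4121,-.3626,.27 tool shift mm [0.4 0.5 1.7]
.529,.219,.27 tool shift mm [ 25.3 592.7  -0.6]
.529,.219,.143 tool shift mm [6.00e-01 1.00e-01 1.27e+02]
bottle [[([185.7, 210.5], 0.79), ([295.5, 318.3], 0.76), ([191.1, 152.1], 0.66), ([348.9, 130.8], 0.6)], [([217.9, 164.3], 0.95), ([287.0, 133.8], 0.76), ([152.6, 269.0], 0.68), ([370.8, 247.7], 0.48)]]
can [[([243.3, 224.3], 0.96)], [([211.5, 208.8], 0.51), ([272.2, 236.7], 0.28)]]
tube [[([218.6, 241.8], 0.72)], [([185.1, 201.5], 0.44)]]
```

View pics/g2.png

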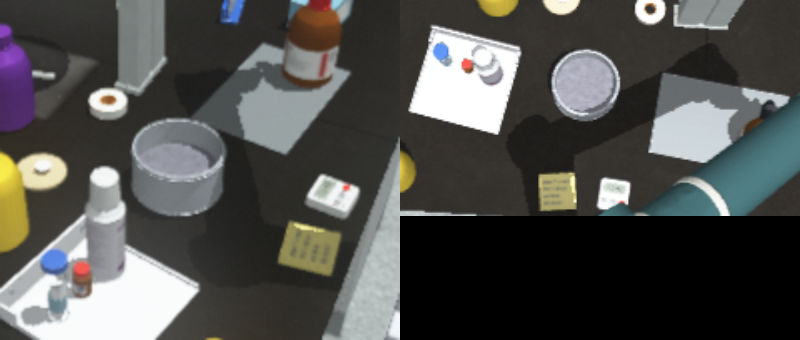

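The bottle stands upright on the mat (about (312, 50) in the scene crop) and the can is now fully visible. I'll check the can's position against its base outline.

Run:
```python
from h import *
np.set_printoptions(precision=4,suppress=True)
ps=[manip.capture("scene"),manip.capture("top")]
# can silhouette rows in scene
g=cv2.resize(ps[0]["frame"][185:255,215:270,::-1],None,fx=8,fy=8,interpolation=cv2.INTER_CUBIC)
k=cv2.resize(ps[1]["frame"][190:235,180:230,::-1],None,fx=8,fy=8,interpolation=cv2.INTER_CUBIC)
for im,p,(x0,y0) in((g,ps[0],(215,185)),(k,ps[1],(180,190))):
    for z,r,c in((.006,.0265,(0,255,0)),(.138,.0265,(255,0,0)),(.183,.015,(0,0,255))):
        P=[[.529+r*np.cos(a),.219+r*np.sin(a),z] for a in A]
        cv2.polylines(im,[((proj(p,P)-(x0,y0)+.5)*8).astype(int)],True,c,1)
k=cv2.copyMakeBorder(k,0,g.shape[0]-k.shape[0],0,0,0)
cv2.imwrite("pics/g3.png",cv2.resize(np.hstack([g,k]),None,fx=.9,fy=.9))
```

```text
(no output)
```

View pics/g3.png

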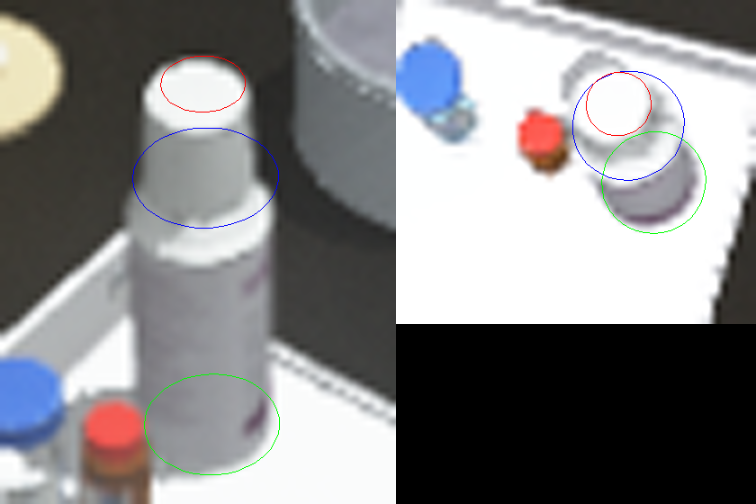

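Overlay in the crop sits about 1 px off, so the can is nearer (0.532, 0.221). I'll move above it and descend.

```bash
python3 -m jog '[0.001,0.02,0,0,0.003,0.07,0,0,0.005,0.125,0,0,0.007,0.18,0,0,0.009,0.235,0,0,0.011,0.29,0,0,0.013,0.345,0,0,0.015,0.4,0,0,0.017,0.455,0,0,0.019,0.505,0,0]'; python3 -m jog '[0.002,0.045,0,0,0.003,0.075,0,0,0.0035,0.0902,0,0,0.0035,0.0902,0,0,0.0035,0.0902,0,0]'; python3 -m jog '[0,0,0.02,0,0,0,0.05,0,0,0,0.08,0,0,0,0.105,0,0,0,0.118,0,0,0,0.123,0,0,0,0.125,0,0,0,0.125,0]'; python3 d.py .532,.221,.144
```

```text
t: 13.22
ee_pos: [0.5139, 0.1346, 0.2692]
orientation: [0.0, 0.12, 0.993, 0.0]
ft_force: [1.0, 0.6, 0.8]
finger_gap: 0.818
grasp_force: 0.0
t: 13.85
ee_pos: [0.532, 0.2192, 0.2694]
orientation: [-0.0, 0.121, 0.993, -0.0]
ft_force: [0.3, -0.1, -0.8]
finger_gap: 0.82
grasp_force: 0.0
t: 14.85
ee_pos: [0.5323, 0.2211, 0.145]
orientation: [0.0, 0.12, 0.993, 0.0]
ft_force: [-0.2, 0.9, -0.0]
finger_gap: 0.82
grasp_force: 0.0
t 14.85 pos [0.5323 0.2211 0.145 ] q [-0.76  0.46  0.4   1.88 -0.23  0.84  1.09] F [-0.2  0.9 -0. ] yaxis [0.239 0.971 0.001]
.532,.221,.144 tool shift mm [ 0.3 -0.2  1. ]
```

```bash
python3 -m jog '[0,0,0,0,0,0,0,0,0,0,0,0,0,0,0,0,0,0,0,0,0,0,0,0,0,0,0,0]' 0.02; python3 -m jog '[0,0,-0.003,0,0,0,-0.01,0,0,0,-0.02,0,0,0,-0.02,0]'
```

```text
t: 15.72
ee_pos: [0.5324, 0.2213, 0.1452]
orientation: [0.001, 0.12, 0.993, 0.0]
ft_force: [-0.1, -0.3, 6.4]
finger_gap: 0.425
grasp_force: 60.2
t: 16.23
ee_pos: [0.5325, 0.2213, 0.1654]
orientation: [0.001, 0.12, 0.993, 0.001]
ft_force: [1.0, 0.4, -2.7]
finger_gap: 0.432
grasp_force: 60.3
```

```bash
python3 -m jog '[0,0,-0.01,0,0,0,-0.035,0,0,0,-0.065,0,0,0,-0.095,0,0,0,-0.110,0,0,0,-0.115,0]'; python3 -m jog '[-0.002,-0.010,0,0,-0.006,-0.035,0,0,-0.013,-0.075,0,0,-0.020,-0.12,0,0,-0.028,-0.165,0,0,-0.036,-0.21,0,0,-0.043,-0.255,0,0,-0.051,-0.30,0,0,-0.059,-0.345,0,0,-0.066,-0.39,0,0]'; python3 -m jog '[-0.007,-0.04,0,0,-0.012,-0.07,0,0,-0.015,-0.09,0,0,-0.0168,-0.0992,0,0,-0.0168,-0.0992,0,0,-0.0168,-0.0992,0,0]'; python3 -m jog '[0,0,0.01,0,0,0,0.035,0,0,0,0.065,0,0,0,0.095,0,0,0,0.115,0,0,0,0.125,0,0,0,0.131,0,0,0,0.134,0,0,0,0.135,0]';python3 -m jog '[0,0,0.001,0,0,0,0.002,0,0,0,0.003,0,0,0,0.003,0]'
```

```text
t: 16.98
ee_pos: [0.532, 0.221, 0.28]
orientation: [0.0, 0.12, 0.993, 0.0]
ft_force: [0.1, 0.3, -3.3]
finger_gap: 0.431
grasp_force: 60.5
t: 18.23
ee_pos: [0.5009, -0.1765, 0.2787]
orientation: [-0.001, 0.121, 0.993, -0.0]
ft_force: [0.8, -0.0, -2.9]
finger_gap: 0.434
grasp_force: 60.5
t: 18.98
ee_pos: [0.4955, -0.2729, 0.279]
orientation: [-0.0, 0.12, 0.993, 0.0]
ft_force: [-0.1, 0.1, -2.7]
finger_gap: 0.431
grasp_force: 60.6
t: 20.1
ee_pos: [0.4959, -0.274, 0.1447]
orientation: [0.001, 0.12, 0.993, -0.0]
ft_force: [-0.6, 0.2, -2.7]
finger_gap: 0.43
grasp_force: 60.6
t: 20.6
ee_pos: [0.4962, -0.2741, 0.1423]
orientation: [0.001, 0.12, 0.993, 0.0]
ft_force: [-0.9, 1.8, 5.9]
finger_gap: 0.426
grasp_force: 61.5
```

```bash
python3 -m jog '[0,0,0,0,0,0,0,0,0,0,0,0]' 0.07; python3 -m jog '[0,0,-0.02,0,0,0,-0.06,0,0,0,-0.1,0,0,0,-0.125,0,0,0,-0.128,0]'; python3 -m jog '[0.003,0.02,0,0,0.010,0.07,0,0,0.018,0.125,0,0,0.027,0.18,0,0,0.035,0.235,0,0,0.043,0.29,0,0,0.051,0.345,0,0,0.059,0.4,0,0,0.067,0.455,0,0,0.075,0.505,0,0]' 0.06; python3 -m jog '[0.006,0.045,0,0,0.010,0.072,0,0,0.0122,0.086,0,0,0.0122,0.086,0,0,0.0122,0.086,0,0]'; python3 d.py .552,.321,.13
python3 - <<'E'
from h import *
np.set_printoptions(precision=4,suppress=True)
ps=[manip.capture("scene")]
o=[cv2.resize(ps[0]["frame"][y0:y0+120,x0:x0+120,::-1],None,fx=3.3,fy=3.3) for x0,y0 in((180,165),(270,100))]
cv2.imwrite("pics/g4.png",np.hstack(o))
E
```

```text
t: 20.98
ee_pos: [0.4956, -0.2738, 0.1412]
orientation: [-0.0, 0.12, 0.993, -0.0]
ft_force: [0.3, 0.0, -0.0]
finger_gap: 0.82
grasp_force: 0.0
t: 21.6
ee_pos: [0.4965, -0.2746, 0.2722]
orientation: [0.003, 0.12, 0.993, -0.0]
ft_force: [0.2, -0.5, 0.4]
finger_gap: 0.817
grasp_force: 0.0
t: 22.85
ee_pos: [0.5426, 0.2364, 0.2686]
orientation: [-0.0, 0.12, 0.993, -0.0]
ft_force: [-0.1, -0.5, -0.2]
finger_gap: 0.705
grasp_force: 0.0
t: 23.48
ee_pos: [0.5522, 0.319, 0.2693]
orientation: [0.0, 0.121, 0.993, -0.0]
ft_force: [-0.7, -0.0, 1.5]
finger_gap: 0.707
grasp_force: 0.0
t 23.48 pos [0.5522 0.319  0.2693] q [-0.91  0.43  0.45  1.62 -0.2   1.14  0.92] F [-0.7 -0.   1.5] yaxis [ 0.241  0.971 -0.001]
.552,.321,.13 tool shift mm [  0.7   2.  139.3]
```

View pics/g4.png

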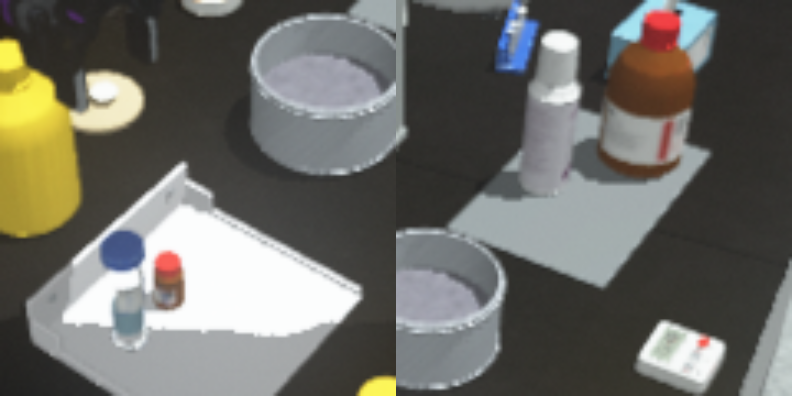

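Can and bottle stand on the mat, and the tube and vial are undisturbed. I'll descend on the tube.

```bash
python3 -m jog '[0,0,0.025,0,0,0,0.07,0,0,0,0.115,0,0,0,0.155,0,0,0,0.18,0,0,0,0.195,0,0,0,0.205,0,0,0,0.2115,0,0,0,0.2115,0,0,0,0.2115,0]'; python3 -m jog '[0,0,0,0,0,0,0,0,0,0,0,0,0,0,0,0,0,0,0,0,0,0,0,0,0,0,0,0]' 0.015; python3 -m jog '[0,0,-0.003,0,0,0,-0.01,0,0,0,-0.02,0,0,0,-0.02,0]'
```

```text
t: 24.78
ee_pos: [0.5523, 0.3212, 0.0586]
orientation: [0.001, 0.12, 0.993, 0.0]
ft_force: [-0.7, -0.0, 0.2]
finger_gap: 0.702
grasp_force: 0.0
t: 25.65
ee_pos: [0.5523, 0.3211, 0.0584]
orientation: [0.0, 0.12, 0.993, 0.0]
ft_force: [-1.4, -0.7, 5.9]
finger_gap: 0.324
grasp_force: 59.0
t: 26.15
ee_pos: [0.5525, 0.3213, 0.079]
orientation: [0.001, 0.12, 0.993, 0.001]
ft_force: [-0.4, 0.4, -1.1]
finger_gap: 0.325
grasp_force: 59.0
```

```bash
python3 -m jog '[0,0,-0.02,0,0,0,-0.06,0,0,0,-0.1,0,0,0,-0.13,0,0,0,-0.14,0,0,0,-0.14,0]'; python3 -m jog '[0,-0.012,0,0,0.0005,-0.04,0,0,0.001,-0.08,0,0,0.001,-0.125,0,0,0.0015,-0.17,0,0,0.002,-0.22,0,0,0.0025,-0.27,0,0,0.003,-0.32,0,0,0.0035,-0.37,0,0,0.004,-0.42,0,0]'; python3 -m jog '[0.0005,-0.045,0,0,0.001,-0.075,0,0,0.001,-0.09,0,0,0.001,-0.0938,0,0,0.001,-0.0938,0,0,0.001,-0.0938,0,0]'; python3 -m jog '[0,0,0.015,0,0,0,0.045,0,0,0,0.08,0,0,0,0.115,0,0,0,0.138,0,0,0,0.150,0,0,0,0.156,0,0,0,0.159,0,0,0,0.160,0]';python3 -m jog '[0,0,0.001,0,0,0,0.002,0,0,0,0.003,0,0,0,0.003,0]'
```

```text
t: 26.9
ee_pos: [0.5518, 0.321, 0.2183]
orientation: [0.0, 0.12, 0.993, 0.0]
ft_force: [-0.1, -0.1, -1.1]
finger_gap: 0.321
grasp_force: 59.1
t: 28.15
ee_pos: [0.4458, -0.0879, 0.2168]
orientation: [-0.001, 0.12, 0.993, -0.0]
ft_force: [0.3, -1.3, -0.6]
finger_gap: 0.322
grasp_force: 59.1
t: 28.9
ee_pos: [0.4245, -0.176, 0.2175]
orientation: [-0.0, 0.119, 0.993, 0.0]
ft_force: [-0.9, -1.1, -0.8]
finger_gap: 0.329
grasp_force: 59.1
t: 30.02
ee_pos: [0.4249, -0.1769, 0.0582]
orientation: [0.001, 0.12, 0.993, 0.0]
ft_force: [-0.2, -0.2, -0.2]
finger_gap: 0.33
grasp_force: 59.1
t: 30.52
ee_pos: [0.4248, -0.1769, 0.0553]
orientation: [0.0, 0.12, 0.993, 0.0]
ft_force: [-1.2, 0.4, 5.5]
finger_gap: 0.326
grasp_force: 59.7
```

```bash
python3 -m jog '[0,0,0,0,0,0,0,0,0,0,0,0]' 0.055; python3 -m jog '[0,0,-0.02,0,0,0,-0.06,0,0,0,-0.11,0,0,0,-0.15,0,0,0,-0.165,0,0,0,-0.165,0,0,0,-0.165,0]'
python3 - <<'E'
from h import *
np.set_printoptions(precision=4,suppress=True)
ps=[manip.capture("scene"),manip.capture("top")]
b=[blob(p,*RED,q,7) for p,q in zip(ps,[(231,245),(200,209)])]
print(b,cap(ps,[x[0] for x in b],.011,.011,.011),[manip.boxes_of(p,"vial")[:2] for p in ps])
o=[]
for p,(x0,y0,w,h),est in((ps[0],(210,225,45,45),0),(ps[1],(180,190,45,45),0)):
    im=cv2.resize(p["frame"][y0:y0+h,x0:x0+w,::-1],None,fx=8,fy=8,interpolation=cv2.INTER_CUBIC)
    for z,r in((.006,.013),(.044,.013),(.055,.011)):
        cv2.polylines(im,[((proj(p,[[.5417+r*np.cos(a),.2724+r*np.sin(a),z] for a in A])-(x0,y0)+.5)*8).astype(int)],True,(0,255,0),1)
    o.append(im)
cv2.imwrite("pics/g5.png",np.hstack(o))
E
python3 d.py .5417,.2724,.22
```

```text
t: 30.9
ee_pos: [0.4245, -0.1768, 0.0547]
orientation: [-0.0, 0.12, 0.993, 0.0]
ft_force: [-0.5, -1.2, -0.9]
finger_gap: 0.644
grasp_force: 0.0
t: 31.78
ee_pos: [0.4236, -0.1764, 0.2184]
orientation: [-0.001, 0.12, 0.993, 0.0]
ft_force: [-0.4, -0.7, -0.8]
finger_gap: 0.643
grasp_force: 0.0
t 31.88 pos [ 0.4236 -0.1766  0.2185] q [-0.34  0.17  0.74  2.1  -0.15  0.92  1.82] F [-1.2 -0.3  0.6] yaxis [ 0.239  0.971 -0.001]
.5417,.2724,.22 tool shift mm [ -7.5 464.2  -1.9]h.py:20: RuntimeWarning: Mean of empty slice.
  return np.array([xx[k].mean(),yy[k].mean()]),k.sum()
  ret = ret.dtype.type(ret / rcount)
Traceback (most recent call last):
  File "h.py", line 24, in cap
    r=least_squares(f,[.6,.3,.1]); return r.x,np.sqrt(2*r.cost)
ValueError: Residuals are not finite in the initial point.
```

Run:
```python
from h import *
np.set_printoptions(precision=4,suppress=True)
ps=[manip.capture("scene"),manip.capture("top")]
for p,q in zip(ps,[(231,245),(200,209)]):
    try: print(blob(p,(84,140,60),(94,255,255),q,8))
    except Exception as e: print(e)
print([manip.boxes_of(p,"vial")[:2] for p in ps])
o=[]
for p,(x0,y0,w,h) in((ps[0],(210,225,45,45)),(ps[1],(180,190,45,45))):
    im=cv2.resize(p["frame"][y0:y0+h,x0:x0+w,::-1],None,fx=8,fy=8,interpolation=cv2.INTER_CUBIC)
    for z,r in((.006,.013),(.044,.013),(.055,.011)):
        cv2.polylines(im,[((proj(p,[[.5417+r*np.cos(a),.2724+r*np.sin(a),z] for a in A])-(x0,y0)+.5)*8).astype(int)],True,(0,255,0),1)
    o.append(im)
cv2.imwrite("pics/g5.png",np.hstack(o))
```

```text
(array([230.4688, 244.25  ]), np.int64(32))
(array([199.5   , 208.2143]), np.int64(28))
[[{'position': [251.1, 231.6], 'conf': 0.45}], [{'position': [208.6, 201.3], 'conf': 0.44}]]
```

View pics/g5.png

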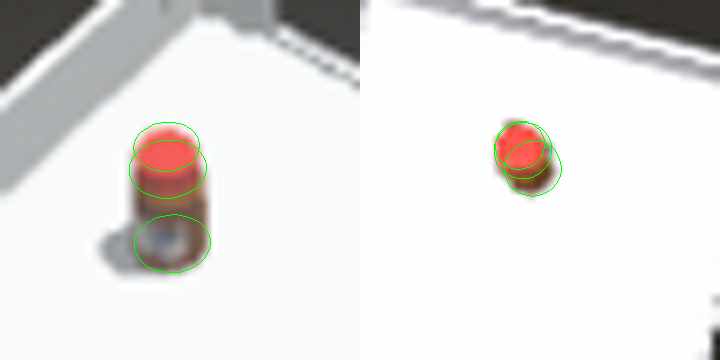

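The overlay matches the vial within 1–2 mm in both crops (cap at about (520, 147) in the top crop, (166, 150) in the scene crop), and it hasn't moved. I'll grasp it now.

```bash
python3 -m jog '[-0.0005,0.02,0,0,-0.001,0.07,0,0,-0.0015,0.125,0,0,-0.002,0.18,0,0,-0.003,0.235,0,0,-0.004,0.29,0,0,-0.005,0.345,0,0,-0.006,0.4,0,0,-0.0065,0.44,0,0,-0.0065,0.46,0,0]'; python3 -m jog '[0,0.0048,0,0,0,0.0048,0,0,0,0.0048,0,0]'; python3 -m jog '[0,0,0.02,0,0,0,0.06,0,0,0,0.105,0,0,0,0.145,0,0,0,0.17,0,0,0,0.185,0,0,0,0.195,0,0,0,0.203,0,0,0,0.208,0,0,0,0.208,0]'; python3 d.py .542,.273,.012
```

```text
t: 33.33
ee_pos: [0.5403, 0.2706, 0.219]
orientation: [-0.0, 0.119, 0.993, -0.0]
ft_force: [0.0, -0.9, -0.2]
finger_gap: 0.643
grasp_force: 0.0
t: 33.7
ee_pos: [0.5419, 0.271, 0.2201]
orientation: [0.0, 0.121, 0.993, -0.0]
ft_force: [-0.8, -0.9, 1.1]
finger_gap: 0.643
grasp_force: 0.0
t: 34.95
ee_pos: [0.5417, 0.273, 0.0119]
orientation: [0.0, 0.12, 0.993, 0.0]
ft_force: [-0.5, -0.4, 0.2]
finger_gap: 0.644
grasp_force: 0.0
t 34.95 pos [0.5417 0.273  0.0119] q [-0.79  0.71  0.36  1.85 -0.39  0.65  1.13] F [-0.5 -0.4  0.2] yaxis [0.238 0.971 0.   ]
.542,.273,.012 tool shift mm [-0.3  0.1 -0.1]
```

```bash
python3 -m jog '[0,0,0,0,0,0,0,0,0,0,0,0,0,0,0,0,0,0,0,0,0,0,0,0,0,0,0,0]' 0.012; python3 -m jog '[0,0,-0.003,0,0,0,-0.015,0,0,0,-0.045,0,0,0,-0.085,0,0,0,-0.125,0,0,0,-0.145,0,0,0,-0.148,0,0,0,-0.148,0]'; python3 -m jog '[-0.001,-0.01,0,0,-0.004,-0.035,0,0,-0.009,-0.075,0,0,-0.015,-0.12,0,0,-0.020,-0.165,0,0,-0.025,-0.21,0,0,-0.029,-0.24,0,0,-0.0313,-0.2579,0,0,-0.0313,-0.2579,0,0,-0.0313,-0.2579,0,0]'
python3 - <<'E'
from h import *
ps=[manip.capture("scene"),manip.capture("top")]
o=[cv2.resize(p["frame"][y0:y0+100,x0:x0+100,::-1],None,fx=4,fy=4,interpolation=cv2.INTER_CUBIC) for p,(x0,y0) in zip(ps,((230,130),(220,170)))]
cv2.imwrite("pics/g6.png",np.hstack(o))
E
```

```text
t: 35.83
ee_pos: [0.542, 0.2732, 0.0124]
orientation: [0.0, 0.12, 0.993, 0.0]
ft_force: [-1.5, -0.5, 6.3]
finger_gap: 0.284
grasp_force: 59.1
t: 36.83
ee_pos: [0.5409, 0.2728, 0.1587]
orientation: [-0.001, 0.12, 0.993, -0.001]
ft_force: [-0.1, 0.6, -0.8]
finger_gap: 0.286
grasp_force: 58.8
t: 38.08
ee_pos: [0.5106, 0.0162, 0.1597]
orientation: [-0.0, 0.119, 0.993, 0.0]
ft_force: [-0.0, -0.5, -0.2]
finger_gap: 0.283
grasp_force: 58.8
```

View pics/g6.png

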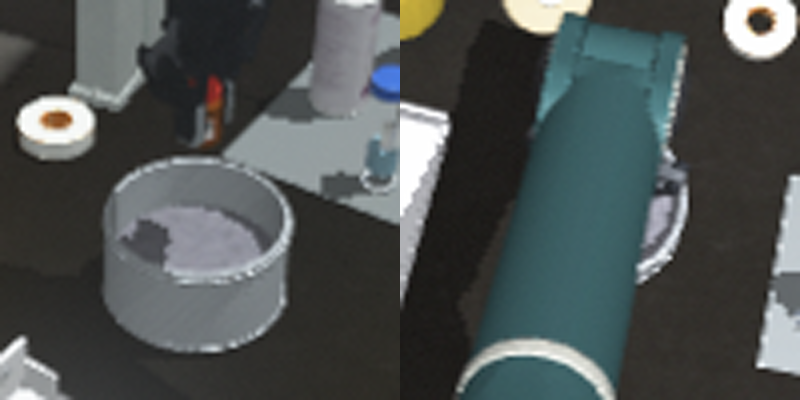

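The vial is held upright over the canister (scene crop (212, 110), rim centre (198, 220)). I'll lower it to just above the highest possible padding, then feel for contact.

```bash
python3 -m jog '[0,0,0.01,0,0,0,0.03,0,0,0,0.055,0,0,0,0.075,0,0,0,0.09,0,0,0,0.098,0,0,0,0.102,0,0,0,0.104,0,0,0,0.104,0,0,0,0.104,0]'; python3 -m jog '[0,0,0.001,0,0,0,0.002,0,0,0,0.003,0,0,0,0.004,0,0,0,0.005,0,0,0,0.006,0,0,0,0.006,0]'
```

```text
t: 39.42
ee_pos: [0.5108, 0.0151, 0.0562]
orientation: [0.0, 0.12, 0.993, 0.0]
ft_force: [-0.5, -0.1, -0.2]
finger_gap: 0.281
grasp_force: 58.8
t: 40.3
ee_pos: [0.5105, 0.015, 0.0497]
orientation: [-0.0, 0.12, 0.993, -0.0]
ft_force: [0.4, -0.5, -0.4]
finger_gap: 0.283
grasp_force: 58.8
```

```bash
python3 -m jog '[0,0,0.001,0,0,0,0.002,0,0,0,0.003,0,0,0,0.004,0,0,0,0.004,0]'|grep -E "pos|ft"
```

```text
ee_pos: [0.5105, 0.0151, 0.0457]
ft_force: [0.7, 0.5, 0.6]
```

```bash
python3 -m jog '[0,0,0.001,0,0,0,0.002,0,0,0,0.003,0,0,0,0.003,0]'|grep -E "pos|ft"
```

```text
ee_pos: [0.5106, 0.0151, 0.043]
ft_force: [-1.4, -0.1, 4.1]
```

```bash
python3 -m jog '[0,0,0.001,0,0,0,0.001,0,0,0,0.001,0]'|grep -E "pos|ft"
```

```text
ee_pos: [0.5106, 0.0151, 0.043]
ft_force: [-3.7, 0.1, 14.7]
```

Firm contact with the padding (14.7 N at TCP z 0.043). I'll ease off 1 mm, release and withdraw.

```bash
python3 -m jog '[0,0,-0.001,0,0,0,-0.001,0]'|grep -E "pos|ft";  python3 -m jog '[0,0,0,0,0,0,0,0,0,0,0,0,0,0,0,0]' 0.048; python3 -m jog '[0,0,-0.005,0,0,0,-0.015,0,0,0,-0.03,0,0,0,-0.06,0,0,0,-0.11,0,0,0,-0.165,0,0,0,-0.175,0,0,0,-0.175,0]';  python3 d.py .425,-.177,.22
```

```text
ee_pos: [0.5107, 0.015, 0.043]
ft_force: [-0.8, 0.3, 5.9]
t: 42.55
ee_pos: [0.5105, 0.0151, 0.0427]
orientation: [-0.0, 0.12, 0.993, -0.0]
ft_force: [-0.8, -0.1, -0.3]
finger_gap: 0.567
grasp_force: 0.0
t: 43.55
ee_pos: [0.5107, 0.0153, 0.2188]
orientation: [0.001, 0.12, 0.993, 0.001]
ft_force: [-0.7, -0.5, -1.0]
finger_gap: 0.561
grasp_force: 0.0
t 43.55 pos [0.5107 0.0153 0.2188] q [-0.59  0.26  0.58  1.98 -0.18  0.94  1.41] F [-0.7 -0.5 -1. ] yaxis [0.238 0.971 0.002]
.425,-.177,.22 tool shift mm [  37.4 -207.2   -1.6]
```

```bash
python3 -m jog '[0.004,-0.02,0,0,0.011,-0.06,0,0,0.02,-0.11,0,0,0.029,-0.16,0,0,0.036,-0.195,0,0,0.0378,-0.2069,0,0,0.0378,-0.2069,0,0,0.0378,-0.2069,0,0]' 0.06; python3 d.py .425,-.177,.055
python3 - <<'E'
from h import *
ps=[manip.capture("scene"),manip.capture("top")]
o=[cv2.resize(p["frame"][y0:y0+90,x0:x0+100,::-1],None,fx=4,fy=4,interpolation=cv2.INTER_CUBIC) for p,(x0,y0) in zip(ps,((230,145),(220,185)))]
cv2.imwrite("pics/g7.png",np.hstack(o))
E
```

```text
t: 44.55
ee_pos: [0.4247, -0.1757, 0.2173]
orientation: [-0.0, 0.119, 0.993, 0.0]
ft_force: [0.1, -0.3, 0.2]
finger_gap: 0.702
grasp_force: 0.0
t 44.55 pos [ 0.4247 -0.1757  0.2173] q [-0.31  0.17  0.71  2.1  -0.14  0.91  1.81] F [ 0.1 -0.3  0.2] yaxis [0.237 0.972 0.   ]
.425,-.177,.055 tool shift mm [ -0.7  -1.2 162.3]
```

View pics/g7.png

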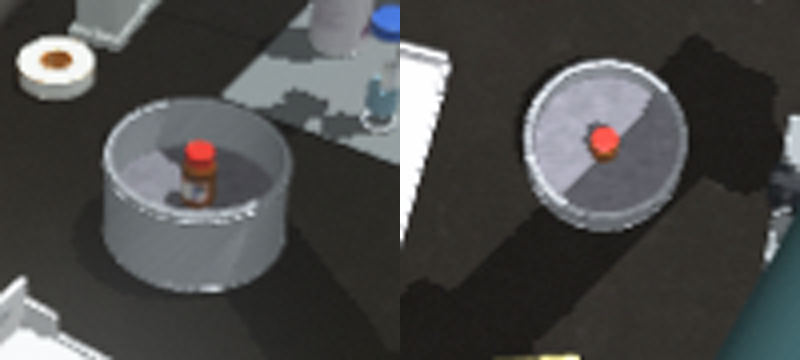

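The vial stands upright near the centre of the canister (top crop (603, 142), scene crop (199, 175)). Next I'll return the tube.

```bash
python3 -m jog '[0,0,0.02,0,0,0,0.06,0,0,0,0.1,0,0,0,0.13,0,0,0,0.147,0,0,0,0.156,0,0,0,0.162,0,0,0,0.162,0,0,0,0.162,0]'; python3 -m jog '[0,0,0,0,0,0,0,0,0,0,0,0,0,0,0,0,0,0,0,0,0,0,0,0,0,0,0,0]' 0.015; python3 -m jog '[0,0,-0.003,0,0,0,-0.02,0,0,0,-0.06,0,0,0,-0.1,0,0,0,-0.14,0,0,0,-0.158,0,0,0,-0.162,0,0,0,-0.162,0]'
```

```text
t: 45.78
ee_pos: [0.425, -0.177, 0.0564]
orientation: [0.001, 0.12, 0.993, 0.0]
ft_force: [-0.0, 0.1, 0.6]
finger_gap: 0.704
grasp_force: 0.0
t: 46.65
ee_pos: [0.4248, -0.1769, 0.0563]
orientation: [0.0, 0.12, 0.993, 0.0]
ft_force: [-2.1, 0.3, 6.7]
finger_gap: 0.325
grasp_force: 58.7
t: 47.65
ee_pos: [0.4242, -0.1767, 0.2178]
orientation: [-0.0, 0.12, 0.993, 0.0]
ft_force: [0.0, 0.3, -0.9]
finger_gap: 0.328
grasp_force: 59.1
```

```bash
python3 -m jog '[0,0.012,0,0,-0.0005,0.04,0,0,-0.001,0.08,0,0,-0.001,0.125,0,0,-0.0015,0.17,0,0,-0.002,0.22,0,0,-0.0025,0.27,0,0,-0.003,0.32,0,0,-0.0035,0.37,0,0,-0.004,0.42,0,0]'; python3 -m jog '[-0.0005,0.045,0,0,-0.0008,0.075,0,0,-0.0008,0.09,0,0,-0.0008,0.0938,0,0,-0.0008,0.0938,0,0,-0.0008,0.0938,0,0]'; python3 d.py .552,.321,.058
```

```text
t: 48.9
ee_pos: [0.5279, 0.2323, 0.2164]
orientation: [-0.001, 0.12, 0.993, -0.001]
ft_force: [0.8, -1.3, 0.4]
finger_gap: 0.328
grasp_force: 59.1
t: 49.65
ee_pos: [0.5518, 0.3195, 0.218]
orientation: [-0.0, 0.121, 0.993, -0.0]
ft_force: [0.4, 0.4, -0.2]
finger_gap: 0.323
grasp_force: 59.1
t 49.65 pos [0.5518 0.3195 0.218 ] q [-0.92  0.48  0.47  1.67 -0.24  1.05  0.95] F [ 0.4  0.4 -0.2] yaxis [ 0.24   0.971 -0.   ]
.552,.321,.058 tool shift mm [  0.2   1.5 160. ]
```

```bash
python3 -m jog '[0,0,0.015,0,0,0,0.045,0,0,0,0.08,0,0,0,0.113,0,0,0,0.136,0,0,0,0.147,0,0,0,0.153,0,0,0,0.156,0,0,0,0.157,0,0,0,0.157,0]';python3 -m jog '[0,0,0.001,0,0,0,0.002,0,0,0,0.003,0,0,0,0.003,0]'
```

```text
t: 50.9
ee_pos: [0.552, 0.3212, 0.0614]
orientation: [0.0, 0.12, 0.993, 0.0]
ft_force: [-0.5, -0.3, -0.1]
finger_gap: 0.322
grasp_force: 59.1
t: 51.4
ee_pos: [0.552, 0.3211, 0.0593]
orientation: [0.0, 0.12, 0.993, 0.0]
ft_force: [-3.6, -1.2, 9.8]
finger_gap: 0.325
grasp_force: 60.0
```

```bash
python3 -m jog '[0,0,-0.001,0,0,0,-0.001,0,0,0,-0.001,0,0,0,-0.001,0]' 0.06; python3 -m jog '[0,0,-0.02,0,0,0,-0.06,0,0,0,-0.11,0,0,0,-0.16,0,0,0,-0.2,0,0,0,-0.211,0,0,0,-0.211,0]'; python3 -m jog '[-0.003,-0.02,0,0,-0.010,-0.07,0,0,-0.018,-0.125,0,0,-0.027,-0.18,0,0,-0.035,-0.235,0,0,-0.043,-0.29,0,0,-0.051,-0.345,0,0,-0.059,-0.4,0,0,-0.067,-0.455,0,0,-0.075,-0.505,0,0]' 0.07; python3 -m jog '[-0.006,-0.045,0,0,-0.010,-0.072,0,0,-0.0122,-0.086,0,0,-0.0122,-0.086,0,0,-0.0122,-0.086,0,0]'; python3 d.py .496,-.274,.1415
```

```text
t: 51.9
ee_pos: [0.5516, 0.3209, 0.0586]
orientation: [-0.0, 0.12, 0.993, -0.0]
ft_force: [0.4, -0.3, -0.1]
finger_gap: 0.699
grasp_force: 0.0
t: 52.78
ee_pos: [0.5518, 0.321, 0.2708]
orientation: [0.001, 0.12, 0.993, 0.001]
ft_force: [0.5, -0.3, -0.2]
finger_gap: 0.702
grasp_force: 0.0
t: 54.02
ee_pos: [0.5016, -0.1901, 0.2685]
orientation: [-0.001, 0.121, 0.993, 0.0]
ft_force: [0.8, 0.2, 0.0]
finger_gap: 0.818
grasp_force: 0.0
t: 54.65
ee_pos: [0.4955, -0.2724, 0.2693]
orientation: [-0.0, 0.119, 0.993, 0.0]
ft_force: [0.0, -0.1, 0.5]
finger_gap: 0.818
grasp_force: 0.0
t 54.65 pos [ 0.4955 -0.2724  0.2693] q [-0.15  0.33  0.75  1.81 -0.25  1.1   2.02] F [ 0.  -0.1  0.5] yaxis [0.237 0.972 0.001]
.496,-.274,.1415 tool shift mm [ -1.   -1.6 127.8]
```

```bash
python3 -m jog '[0,0,0.02,0,0,0,0.05,0,0,0,0.08,0,0,0,0.105,0,0,0,0.119,0,0,0,0.125,0,0,0,0.1275,0,0,0,0.1275,0]'; python3 -m jog '[0,0,0,0,0,0,0,0,0,0,0,0,0,0,0,0,0,0,0,0,0,0,0,0,0,0,0,0]' 0.02; python3 -m jog '[0,0,-0.003,0,0,0,-0.015,0,0,0,-0.045,0,0,0,-0.08,0,0,0,-0.11,0,0,0,-0.13,0,0,0,-0.1375,0,0,0,-0.1375,0]'
```

```text
t: 55.65
ee_pos: [0.4958, -0.2739, 0.1429]
orientation: [0.001, 0.12, 0.993, -0.0]
ft_force: [-0.1, -0.4, 0.5]
finger_gap: 0.82
grasp_force: 0.0
t: 56.52
ee_pos: [0.4959, -0.2741, 0.1432]
orientation: [0.001, 0.12, 0.993, -0.0]
ft_force: [-0.5, -0.3, 5.7]
finger_gap: 0.427
grasp_force: 60.3
t: 57.52
ee_pos: [0.4953, -0.2736, 0.2798]
orientation: [0.0, 0.12, 0.993, 0.0]
ft_force: [0.4, 0.9, -3.4]
finger_gap: 0.428
grasp_force: 60.6
```

```bash
python3 -m jog '[0.002,0.010,0,0,0.006,0.035,0,0,0.013,0.075,0,0,0.020,0.12,0,0,0.028,0.165,0,0,0.036,0.21,0,0,0.043,0.255,0,0,0.051,0.30,0,0,0.059,0.345,0,0,0.066,0.39,0,0]'; python3 -m jog '[0.007,0.04,0,0,0.012,0.07,0,0,0.015,0.09,0,0,0.0168,0.0992,0,0,0.0168,0.0992,0,0,0.0168,0.0992,0,0]'; python3 d.py .532,.221,.145
```

```text
t: 58.78
ee_pos: [0.5234, 0.1228, 0.2789]
orientation: [-0.001, 0.12, 0.993, -0.0]
ft_force: [1.3, 0.2, -3.2]
finger_gap: 0.432
grasp_force: 60.7
t: 59.52
ee_pos: [0.5319, 0.2195, 0.2798]
orientation: [0.0, 0.121, 0.993, -0.0]
ft_force: [0.5, -0.0, -2.4]
finger_gap: 0.432
grasp_force: 60.7
t 59.52 pos [0.5319 0.2195 0.2798] q [-0.87  0.31  0.53  1.77 -0.17  1.11  1.04] F [ 0.5 -0.  -2.4] yaxis [ 0.241  0.971 -0.001]
.532,.221,.145 tool shift mm [  0.2   1.6 134.8]
```

```bash
python3 -m jog '[0,0,0.01,0,0,0,0.035,0,0,0,0.065,0,0,0,0.095,0,0,0,0.115,0,0,0,0.124,0,0,0,0.129,0,0,0,0.131,0,0,0,0.132,0,0,0,0.132,0]';python3 -m jog '[0,0,0.001,0,0,0,0.002,0,0,0,0.003,0,0,0,0.003,0]'
```

```text
t: 60.78
ee_pos: [0.5319, 0.2212, 0.1482]
orientation: [0.0, 0.12, 0.993, 0.0]
ft_force: [-0.4, 0.2, -2.6]
finger_gap: 0.427
grasp_force: 60.7
t: 61.28
ee_pos: [0.5325, 0.2212, 0.1463]
orientation: [0.001, 0.12, 0.993, 0.001]
ft_force: [-1.1, -1.6, 7.0]
finger_gap: 0.425
grasp_force: 61.6
```

```bash
python3 -m jog '[0,0,-0.001,0,0,0,-0.001,0,0,0,-0.001,0,0,0,-0.001,0]' 0.07; python3 -m jog '[0,0,-0.02,0,0,0,-0.06,0,0,0,-0.1,0,0,0,-0.122,0,0,0,-0.125,0,0,0,-0.125,0]'; python3 -m jog '[-0.001,-0.02,0,0,-0.003,-0.07,0,0,-0.005,-0.125,0,0,-0.007,-0.18,0,0,-0.009,-0.235,0,0,-0.011,-0.29,0,0,-0.013,-0.345,0,0,-0.015,-0.4,0,0,-0.017,-0.455,0,0,-0.019,-0.505,0,0]'; python3 -m jog '[-0.002,-0.045,0,0,-0.003,-0.075,0,0,-0.0035,-0.0902,0,0,-0.0035,-0.0902,0,0,-0.0035,-0.0902,0,0]'; python3 d.py .412,-.3626,.1475
```

```text
t: 61.78
ee_pos: [0.5316, 0.2211, 0.1457]
orientation: [-0.0, 0.12, 0.993, -0.0]
ft_force: [0.7, 0.7, 0.5]
finger_gap: 0.822
grasp_force: 0.0
t: 62.52
ee_pos: [0.5312, 0.221, 0.2699]
orientation: [-0.0, 0.12, 0.993, -0.0]
ft_force: [-0.0, 0.2, -0.2]
finger_gap: 0.821
grasp_force: 0.0
t: 63.78
ee_pos: [0.4273, -0.2762, 0.2701]
orientation: [-0.001, 0.121, 0.993, 0.0]
ft_force: [0.1, -0.2, 0.6]
finger_gap: 0.821
grasp_force: 0.0
t: 64.4
ee_pos: [0.4118, -0.361, 0.2704]
orientation: [-0.0, 0.119, 0.993, 0.001]
ft_force: [0.1, -0.5, -0.2]
finger_gap: 0.821
grasp_force: 0.0
t 64.4 pos [ 0.4118 -0.361   0.2704] q [-0.04  0.32  0.86  1.85 -0.27  1.09  2.26] F [ 0.1 -0.5 -0.2] yaxis [0.237 0.971 0.001]
.412,-.3626,.1475 tool shift mm [ -0.6  -1.7 122.9]
```

```bash
python3 -m jog '[0,0,0.02,0,0,0,0.05,0,0,0,0.08,0,0,0,0.1,0,0,0,0.113,0,0,0,0.119,0,0,0,0.122,0,0,0,0.122,0]'; python3 -m jog '[0,0,0,0,0,0,0,0,0,0,0,0,0,0,0,0,0,0,0,0,0,0,0,0,0,0,0,0]' 0.02; python3 -m jog '[0,0,-0.003,0,0,0,-0.015,0,0,0,-0.04,0,0,0,-0.07,0,0,0,-0.1,0,0,0,-0.122,0,0,0,-0.1325,0,0,0,-0.1325,0]'
```

```text
t: 65.4
ee_pos: [0.4118, -0.3626, 0.1492]
orientation: [0.0, 0.12, 0.993, -0.0]
ft_force: [-0.1, -0.3, -0.3]
finger_gap: 0.817
grasp_force: 0.0
t: 66.28
ee_pos: [0.4121, -0.3628, 0.1496]
orientation: [0.001, 0.12, 0.993, -0.0]
ft_force: [-0.5, 2.0, 5.7]
finger_gap: 0.426
grasp_force: 60.0
t: 67.28
ee_pos: [0.4116, -0.3624, 0.2817]
orientation: [0.0, 0.12, 0.993, -0.0]
ft_force: [-0.4, 0.6, -2.9]
finger_gap: 0.423
grasp_force: 60.3
```

```bash
python3 -m jog '[0.002,0.008,0,0,0.006,0.027,0,0,0.013,0.055,0,0,0.021,0.09,0,0,0.030,0.130,0,0,0.039,0.170,0,0,0.049,0.210,0,0,0.058,0.250,0,0,0.067,0.290,0,0,0.077,0.330,0,0]'; python3 -m jog '[0.009,0.04,0,0,0.019,0.08,0,0,0.028,0.12,0,0,0.037,0.16,0,0,0.046,0.20,0,0,0.055,0.235,0,0,0.061,0.265,0,0,0.066,0.285,0,0,0.069,0.297,0,0,0.0695,0.301,0,0]'; python3 -m jog '[-0.005,0.001,0,0,-0.016,0.004,0,0,-0.028,0.007,0,0,-0.038,0.0093,0,0,-0.0437,0.0107,0,0,-0.0437,0.0107,0,0,-0.0437,0.0107,0,0]'; python3 d.py .465,.2855,.1505
```

```text
t: 68.53
ee_pos: [0.4145, -0.0218, 0.2806]
orientation: [-0.001, 0.12, 0.993, -0.0]
ft_force: [0.1, -0.5, -2.6]
finger_gap: 0.425
grasp_force: 60.4
t: 69.78
ee_pos: [0.4196, 0.2854, 0.281]
orientation: [-0.0, 0.12, 0.993, -0.0]
ft_force: [1.1, 0.1, -2.5]
finger_gap: 0.423
grasp_force: 60.5
t: 70.65
ee_pos: [0.4644, 0.2854, 0.2812]
orientation: [-0.0, 0.12, 0.993, -0.0]
ft_force: [-0.7, -0.3, -2.6]
finger_gap: 0.423
grasp_force: 60.5
t 70.65 pos [0.4644 0.2854 0.2812] q [-0.91  0.24  0.35  1.83 -0.09  1.09  0.81] F [-0.7 -0.3 -2.6] yaxis [ 0.238  0.971 -0.   ]
.465,.2855,.1505 tool shift mm [ -0.6   0.2 130.7]
```

```bash
python3 -m jog '[0,0,0.01,0,0,0,0.03,0,0,0,0.055,0,0,0,0.08,0,0,0,0.1,0,0,0,0.113,0,0,0,0.120,0,0,0,0.124,0,0,0,0.126,0,0,0,0.126,0]'; python3 -m jog '[0,0,0.001,0,0,0,0.002,0,0,0,0.003,0,0,0,0.003,0]'
```

```text
t: 71.9
ee_pos: [0.465, 0.2855, 0.1556]
orientation: [0.0, 0.12, 0.993, 0.0]
ft_force: [0.3, 0.0, -2.8]
finger_gap: 0.419
grasp_force: 60.5
t: 72.4
ee_pos: [0.4651, 0.2856, 0.1527]
orientation: [0.0, 0.12, 0.993, 0.0]
ft_force: [-1.0, 0.4, 1.7]
finger_gap: 0.425
grasp_force: 60.9
```

```bash
python3 -m jog '[0,0,0,0,0,0,0,0,0,0,0,0]' 0.07; python3 -m jog '[0,0,-0.02,0,0,0,-0.06,0,0,0,-0.1,0,0,0,-0.125,0,0,0,-0.125,0]'; python3 -m jog '[-0.004,-0.02,0,0,-0.015,-0.07,0,0,-0.027,-0.125,0,0,-0.039,-0.18,0,0,-0.051,-0.235,0,0,-0.063,-0.29,0,0,-0.075,-0.345,0,0,-0.087,-0.4,0,0,-0.099,-0.455,0,0,-0.105,-0.48,0,0,-0.105,-0.48,0,0]' 2>&1 | tail -2; python3 -m jog '[-0.004,-0.02,0,0,-0.015,-0.07,0,0,-0.027,-0.125,0,0,-0.039,-0.18,0,0,-0.051,-0.235,0,0,-0.063,-0.29,0,0,-0.075,-0.345,0,0,-0.087,-0.4,0,0,-0.095,-0.435,0,0,-0.098,-0.448,0,0]'; python3 -m jog '[0,0,0,0,0,0,0,0,0,0,0,0]'
python3 - <<'E'
from h import *
np.set_printoptions(precision=4,suppress=True)
ps=[manip.capture("scene"),manip.capture("top")]
for n,c,nr,d,r in(("bottle",RED,[(254,224),(189.5,222)],(.019,.019,.021),12),("tube",BLUE,[(217,241),(184,200)],(.017,.017,.016),9)):
    b=[blob(p,*c,q,r) for p,q in zip(ps,nr)]
    print(n,b,cap(ps,[x[0] for x in b],*d))
old=[cv2.imread(f"pics/{n}0.png") for n in("scene","top")]
for p,(x0,y0) in zip(ps,((230,145),(160,180))): pass
o=[]
for p,q,(x0,y0,w,h) in zip(ps,old,((190,185,100,100),(165,180,70,70))):
    o.append(np.vstack([cv2.resize(f[y0:y0+h,x0:x0+w],(290,290),interpolation=cv2.INTER_CUBIC) for f in(p["frame"][...,::-1],q)]))
cv2.imwrite("pics/g8.png",np.hstack(o))
E
```

```text
t: 72.78
ee_pos: [0.4649, 0.2854, 0.1524]
orientation: [0.0, 0.12, 0.993, 0.0]
ft_force: [-0.1, -0.9, -0.5]
finger_gap: 0.823
grasp_force: 0.0
t: 73.4
ee_pos: [0.4658, 0.286, 0.2793]
orientation: [0.002, 0.12, 0.993, 0.002]
ft_force: [0.1, 0.5, -0.7]
finger_gap: 0.819
grasp_force: 0.0
invalid input at $: expected 1 to 10 rows
t: 74.65
ee_pos: [0.451, -0.1758, 0.2762]
orientation: [-0.001, 0.123, 0.992, -0.0]
ft_force: [0.1, 0.6, -0.9]
finger_gap: 0.821
grasp_force: 0.0
t: 75.03
ee_pos: [0.4533, -0.1716, 0.2771]
orientation: [-0.0, 0.119, 0.993, 0.0]
ft_force: [-0.0, 0.3, -0.7]
finger_gap: 0.819
grasp_force: 0.0
bottle [(array([254.2013, 223.7987]), np.int64(159)), (array([188.9739, 221.7739]), np.int64(115))] (array([0.465 , 0.2858, 0.1831]), np.float64(0.4320335562217048))
tube [(array([216.7131, 240.5164]), np.int64(122)), (array([184.0746, 200.4478]), np.int64(67))] (array([0.5525, 0.321 , 0.1147]), np.float64(0.08436039076156907))
```

View pics/g8.png

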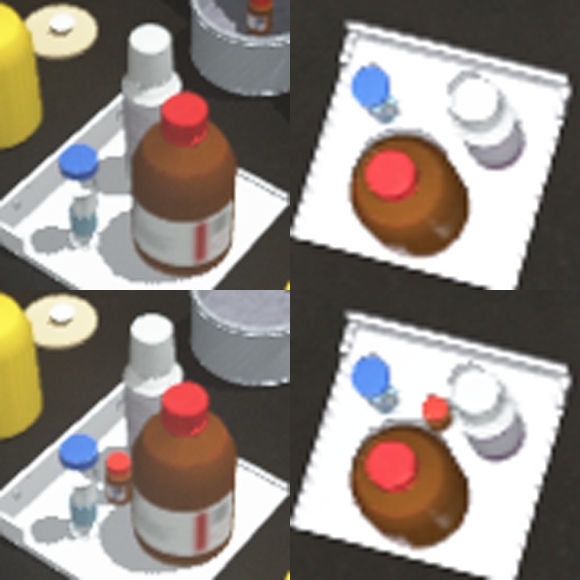

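Compared with the starting picture below it, the bottle, can and tube are back in the same pixels. The refits are within 1 mm for the bottle and tube, and the vial is visible in the canister. I'll hand in.

```bash
python3 -c "
from rig import manip
print(manip.sign_off())"
```

```text
the job is handed in; nothing more can be done
None
```

The vial stands upright on the padding in the canister, and the bottle, can and tube are back in their places on the tray; the job is handed in, but the hand-in returned no verdict.

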